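# Clear the hand press and set its feed cap

## Task

Clear the hand press: push its lever right down to the stop and let it come all the way back up. Then screw the knurled cap on the feed tower clockwise until it bottoms out, back it off a quarter turn so that the feed does not bind, and finish while still gripping the cap there, keeping it still for the colleague who will pin it. Leave the other things on the bench where they are.

Things in the scene. Friction and masses are not known exactly. Their poses are not given: they have to be found in the camera images.
- press: grey bench hand press, fixed to the bench. Base plate 260 (x) x 270 (y) x 20 mm; origin mid-underside, z up, the lever's free end on its -x side. +y side: column, head (top 140 mm) and lever. At (0, -80) mm: an upright steel feed tower with a knurled screw cap on top; nothing else above 95 mm height lies within 100 mm of the cap's axis.
- lever (a joint): angle of the press lever (rad): 0 = up at rest, 0.6 = down on its rubber-buffered stop. The lever is sprung: it comes back up to 0 by itself in under a second when let go. Pushed slowly at the pad it takes about 3 N at the start and 7 N at the stop, 2 N more at 0.1 m/s.
- lever_pad (a point): middle of the upper face of the black hand pad (50 mm along the lever, 40 across, 16 thick) at the lever's free end, 190 mm along the lever from the hinge axis and 8 mm above its centre line. At rest the lever slopes up 0.5 rad towards the pad (point 263 mm above the bench); on the stop it slopes down 0.1 rad (point 154 mm). Turns with the lever.
- lever_hinge (a point): middle of the lever's hinge axis, at (70, 70, 165) mm in the press frame; the axis is horizontal, along the press's y axis. The free end lies on the -x side of it (towards the robot) and goes down as lever grows.
- cap (a joint): turn of the knurled screw cap (rad); grows as it is screwed on, clockwise seen from above. 4.2 = bottomed out hard on the tower's shoulder; a quarter turn back from there reads 2.63. Starts between 0.6 and 2.2. Lead 6 mm per turn. It turns stiffly (about 0.1 N m) and stays where it is left.
- cap_grip (a point): on the cap's vertical axis, 6 mm below its top face: a good place for the TCP. Steel knurled cylinder 41 mm across, 30 mm tall; shoulder below it 42 mm across. Bottomed, its top is 130 mm above the bench; at the start 2 to 3.5 mm higher, a gap showing under it. A short dark mark on the top face shows how it turns. Turns with the cap.
- tape: tape measure, black rounded case 70 x 45 x 60 mm tall, in front of the press. A bystander: leave it alone. Origin at the middle of its underside.
- offcut: loose block of light wood, 100 x 60 x 40 mm, left of the press. A bystander: leave it alone. Origin at the middle of its underside.
- jar: closed white plastic jar, 60 mm across and 75 mm tall, right of the press (not part of the job). A bystander: leave it alone. Origin at the middle of its underside.
- brush: paintbrush about 200 mm long lying in front of the press. A bystander: leave it alone. Origin at the middle of its underside.
- tin: small open aluminium tin, 52 mm across and 30 mm tall, standing on the press's base plate between lever and feed tower. A bystander: leave it alone. Origin at the middle of its underside.
- palette: blue plastic plate, 170 mm across, 18 mm tall. A bystander: leave it alone. Origin at the middle of its underside.
- bowl: red plastic bowl, 130 mm across, 50 mm tall. A bystander: leave it alone. Origin at the middle of its underside.

How it is judged:
By the outcome, as a careful person would: the job done as asked, in the order asked, and still so for the second after the job is handed in, while the arm keeps its last pose, push and grip.
It also fails if it takes over 72 s, if anything falls off the work surface, if the arm or the gripper's body presses on something with over 40 N, if the wrist force passes 120 N, or if a joint passes its speed limit or range.

## Robot

A 7-joint arm with a two-finger parallel gripper is mounted at the origin on the work surface. World frame = base frame: x ahead of the robot, y to its left, z up, the work surface at z = 0. Lengths are in m, angles in rad, forces in N, time in s.
With the tool pointing down it reaches from about 0.4 to 0.875 m from the base axis. Payload 19.3 kg.
Tool frame: the origin (TCP) lies between the finger pads, 19 mm behind the fingertips; this is the grasp point; z points along the fingers, y is the line along which they close (so a half turn about z gives the same grasp; the last joint's range is limited). The gripper opens to 85 mm and grips with 20 to 120 N. Pads are 22 mm wide; open, the fingers measure 114 mm over their backs; the gripper's body (76 mm by 85 mm) begins 54 mm behind the grasp point. The pads swing forward as they close: fully open they stand 13 mm farther back than shut.
Start: joints at [-1.3, 0.521, -0.036, 1.599, 0.021, 1.021, -0.113], TCP at [0.209, 0.589, 0.25] pointing down, gripper open.
Joint ranges: [-2.91, 2.91], [-0.3, 2.13], [-1.5, 1.42], [0.17, 2.43], [-1.26, 4.41], [0.16, 1.93], [-2.52, 2.52]. Speed limits (rad/s): [1.89, 1.89, 2.39, 2.39, 3.01, 3.01, 3.01].

## Interface

Orientations are given as [roll, pitch, yaw] about the fixed x, y, z axes, in that order (R = Rz(yaw) Ry(pitch) Rx(roll)).
In Python, from workcell import bot, vision gives the robot as it stands.
- The arm moves only by the shell command python3 -m creep 'ROWS' [FORCE]. ROWS is JSON, a list that holds one entry, the list of rows, each a list of 7 numbers: the opening, from -1 (shut) to 1 (fully open), then the shift along the tool's x, y, z in cm, then the turn, a rotation vector about the tool's x, y, z in rad. In form: [[[grip, tx, ty, tz, rx, ry, rz], ...]]. A call has 1 to 12 rows; each row shifts and turns the commanded pose from where the row before left it, along the tool's axes as they then stand; what a row does not reach is not made up. A row lasts 1/8 s, in which the tool goes at most 62.5 mm and 10.7 degrees, less where a joint would pass 70% of its speed; a pose out of reach is approached as far as the arm can. A call with a gripper value outside its range is refused whole. The fingers move at their own pace and stop on an object; FORCE is the grip in N (left out, the last holds). Time passes only in rows, so rows that do not move let the fingers close. It gives the time, the measured TCP pose, the force, the opening and the grip force at its end, in the units of the state.
- bot.observe(): the state, without advancing time (a new reading comes with each control period).
- vision.grab_frame(name): name is "scene" or "top" or "wrist"; returns a dict with "image" (420x560x3 uint8, blue, green, red), "depth" (420x560 float32, m along the optical axis (not along the pixel's ray), 0 where there is no reading), "fovy" (degrees; the focal length in pixels is half the picture's height over the tangent of half this angle, whatever the lens; pixels are square), "cx", "cy" (the principal point, pixels), "cam_to_world" (4x4, takes a point from camera to world coordinates); the wrist camera has in their place "tool_from_camera" (4x4, takes a point from camera to tool coordinates, whose origin is the TCP and whose axes are the flange's). Camera axes: x right, y down, z forward; pixel columns grow to the right and rows downward; lengths in m; the calibration is good to about 2 mm. The wrist camera is an equidistant fisheye: a pixel r from the principal point sees the ray r / f radians off the axis. A picture is of the moment at which its call begins: read the wrist's pose just before it.
- bot.job_done(): hands the job in; it is judged then, once.
The state is a dict: "clock": time; "qpos": joint angles; "qd": joint speeds; "joint_efforts": joint torques, N m; "position": TCP position; "tool_rot": TCP orientation; "force": force on the tool from outside, world axes, zero at the start; "moment": the same for the moment, N m; "grip_width": finger opening in m; "finger_force": force on a finger pad.
Only numpy, scipy, OpenCV 4.12 (cv2) and the standard library are available. Lean on these libraries where they do the work, as an engineer would, in place of code of your own. Each camera call takes 0.05 s, during which the arm holds its last target. There are 200 camera calls.

## Working session

There is one attempt and no reset: what is moved stays moved. The work goes in short steps, Python scripts to look and compute and a shell command to move; the robot and the scene stay as the last step left them, time stands still between calls to the robot, and variables do not carry over. Pictures are saved under pics/ and viewed, at most 10 in all, crops included, and the job is handed in when it is done.

```bash
mkdir -p pics; ls; cat > h.py <<'E'
import numpy as np, cv2
from workcell import bot, vision
def pts(d):
    h,w=d["depth"].shape; f=h/2/np.tan(np.radians(d["fovy"])/2)
    v,u=np.mgrid[:h,:w]; z=d["depth"]
    P=np.stack([(u-d["cx"])/f*z,(v-d["cy"])/f*z,z],-1)
    T=np.array(d["cam_to_world"]); W=P@T[:3,:3].T+T[:3,3]; W[z==0]=np.nan
    return W
E
python3 - <<'E'
from h import *
print(bot.observe())
for n in("scene","top"):
    d=vision.grab_frame(n); cv2.imwrite(f"pics/{n}0.png",d["image"]); W=pts(d); np.save(f"{n}0.npy",W)
    print(n,d["fovy"],np.round(d["cam_to_world"],3).tolist())
E
```

```text
pics
{'clock': 0.0, 'qpos': array([-1.30021134,  0.52201891, -0.03631653,  1.59996795,  0.02118534,
        1.02109749, -0.11280134]), 'qd': array([ 0.00015361, -0.00056088,  0.00082859,  0.00079526, -0.00077018,
       -0.00030434, -0.00101401]), 'joint_efforts': array([-1.61689750e-03, -9.27094030e+01,  1.97933950e+00, -3.69932628e+01,
        1.77406211e-02,  8.24242656e-03,  3.91452545e-05]), 'position': array([0.20882647, 0.58876478, 0.24943713]), 'tool_rot': array([-3.14048766e+00,  7.09952662e-05,  2.80077858e+00]), 'force': array([-0.39138813,  0.68315474, -0.20057994]), 'moment': array([ 0.05737401, -0.01167109, -0.05340952]), 'finger_force': 0.0, 'grip_width': 0.08550677265276181}
scene 48.05715959517724 [[0.311, 0.685, -0.659, 1.39], [0.95, -0.216, 0.223, -0.276], [0.01, -0.696, -0.718, 1.091], [0.0, 0.0, 0.0, 1.0]]
top 57.1025008254069 [[0.024, -0.995, 0.098, 0.458], [-1.0, -0.025, -0.012, -0.003], [0.014, -0.098, -0.995, 1.277], [0.0, 0.0, 0.0, 1.0]]
```

View pics/top0.png

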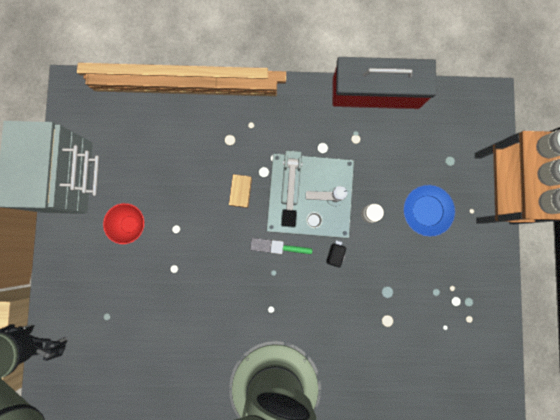

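View pics/scene0.png

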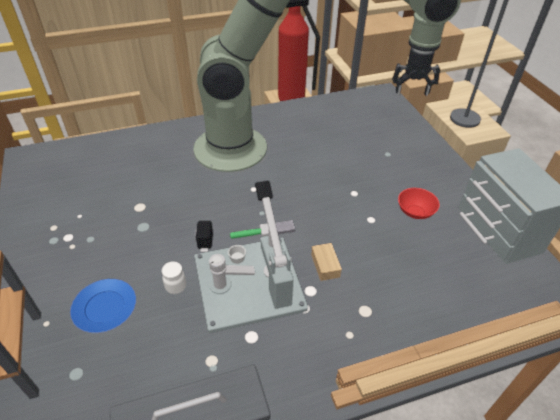

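```bash
python3 - <<'E'
from h import *
W=np.load("top0.npy"); im=cv2.imread("pics/top0.png")
x,y,z=W[...,0],W[...,1],W[...,2]
reg=np.zeros(z.shape,bool); reg[145:245,260:362]=1
m=(reg&(z>.012)&(z<.028)).astype(np.uint8)
n,l,s,c=cv2.connectedComponentsWithStats(m); k=1+np.argmax(s[1:,4])
r=cv2.minAreaRect((W[l==k][:,:2]*1000).astype(np.float32)); print("plate mm",r,cv2.boxPoints(r).round().tolist())
m=reg&(z>.12)&(z<.15); m[:,:325]=0
P=W[m]; print("cap",len(P),P.mean(0),P.min(0),P.max(0),np.median(P[:,2])); print(cv2.minEnclosingCircle((P[:,:2]*1000).astype(np.float32)))
m=reg&(z>.2); m[:,310:]=0;m[:205]=0
P=W[m&(im.max(2)<60)]; print("pad",len(P),P.mean(0),P.min(0),P.max(0)); print(cv2.minAreaRect((P[:,:2]*1000).astype(np.float32)))
W=np.load("scene0.npy"); im=cv2.imread("pics/scene0.png")
sub=W[180:200,255:273]; b=im[180:200,255:273].max(2)<60
P=sub[b&(sub[...,2]>.2)]; print("pad scene",len(P),P.mean(0),P.min(0),P.max(0))
sub=W[250:295,205:230].reshape(-1,3); P=sub[(sub[:,2]>.125)&(sub[:,2]<.15)]; print("cap scene",len(P),P.mean(0),P.min(0),P.max(0),np.median(P[:,2]));print(cv2.minEnclosingCircle((P[:,:2]*1000).astype(np.float32)))
for nm,s in(("top",(290,360,145,245)),):
    a=cv2.imread("pics/top0.png")[145:245,262:362]; cv2.imwrite("pics/topc.png",cv2.resize(a,(600,600),interpolation=cv2.INTER_CUBIC))
E
```

```text
plate mm ((618.700927734375, -103.84219360351562), (270.0491943359375, 260.93408203125), 86.73960876464844) [[481.0, -231.0], [741.0, -246.0], [757.0, 24.0], [496.0, 38.0]]
cap 158 [ 0.61266247 -0.18241034  0.13370459] [ 0.59228502 -0.20196027  0.12120531] [ 0.63421343 -0.16303245  0.13856372] 0.13433505046309102
((613.428955078125, -182.7429656982422), 21.145416259765625)
pad 200 [ 0.52515964 -0.02792267  0.26603878] [ 0.50560816 -0.04537575  0.25243741] [ 0.54639734 -0.01099163  0.27824031]
((525.9894409179688, -28.17530059814453), (34.368858337402344, 40.791080474853516), 89.942138671875)
pad scene 218 [ 0.53099443 -0.02648115  0.26233435] [ 0.50745435 -0.04452387  0.24588467] [ 0.55099403 -0.00646948  0.27447286]
cap scene 181 [ 0.61744104 -0.17917893  0.13241648] [ 0.59673322 -0.1998375   0.12510404] [ 0.63651168 -0.15729683  0.13934206] 0.13284662933754554
((615.697265625, -178.61891174316406), 21.602802276611328)
```

View pics/topc.png

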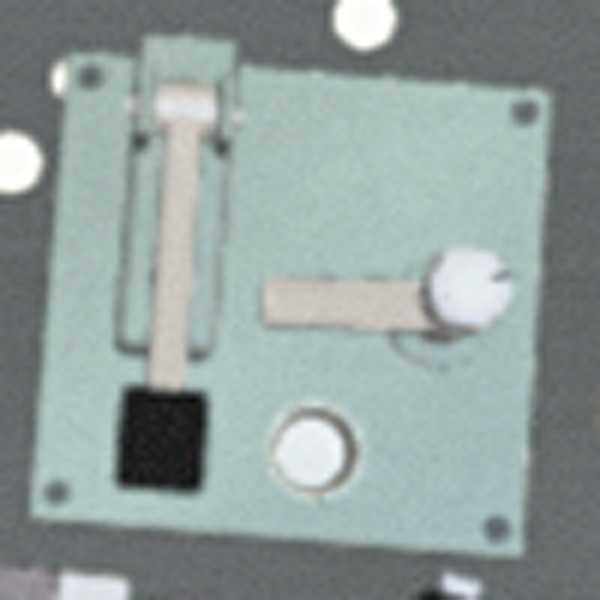

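The top view crop shows the black pad at (162,440), the cap at (470,290) with its mark on the right edge, and the tin at (313,450). The plate fit gives yaw -0.057. Pad: about (0.530, -0.028, 0.263); cap axis: about (0.614, -0.183). I'll close the gripper and go above the pad.

```bash
python3 -m creep '[[[-1,0,0,-4,0,0,0],[-1,0,0,-4,0,0,0],[-1,-5.1,-4.7,0,0,0,0],[-1,-5.1,-4.7,0,0,0,0],[-1,-5.1,-4.7,0,0,0,0],[-1,-5.1,-4.7,0,0,0,0],[-1,-5.1,-4.7,0,0,0,0],[-1,-5.1,-4.7,0,0,0,0],[-1,-5.1,-4.7,0,0,0,0],[-1,-5.1,-4.7,0,0,0,0],[-1,-5.1,-4.7,0,0,0,0]]]' 40; python3 -m creep '[[[-1,-5.1,-4.7,0,0,0,0],[-1,0,0,0,0,0,0]]]'; python3 -c "
from h import *
s=bot.observe();print(s['qpos'],s['tool_rot'],s['position'])"
```

```text
clock: 1.48
position: [0.4719, 0.0896, 0.3301]
tool_rot: [3.141, 0.0, 2.801]
force: [0.8, 0.1, -0.3]
grip_width: 0.0003
finger_force: 0.0
clock: 1.72
position: [0.5015, 0.0319, 0.3298]
tool_rot: [-3.14, 0.001, 2.794]
force: [-0.4, 0.7, 0.1]
grip_width: 0.0
finger_force: 0.0
[-0.42847681  0.24731448  0.30305947  1.8250129  -0.08109235  1.08171753
  1.12754164] [-3.14010289e+00  5.08208837e-04  2.79426500e+00] [0.50150569 0.03186772 0.32975942]
```

```bash
python3 -m creep '[[[-1,-2.52,-2.33,0,0,0,0],[-1,-2.52,-2.33,0,0,0,0],[-1,0,0,2,0,0,0],[-1,0,0,1.5,0,0,0],[-1,0,0,0,0,0,0]]]'; python3 - <<'E'
from h import *
d=vision.grab_frame("scene"); cv2.imwrite("pics/s1.png",cv2.resize(d["image"][120:330,150:350],(600,630))[:600])
E
```

```text
clock: 2.35
position: [0.5318, -0.0238, 0.2941]
tool_rot: [-3.141, -0.002, 2.802]
force: [-0.1, 0.6, 0.1]
grip_width: -0.0005
finger_force: 0.0
```

View pics/s1.png

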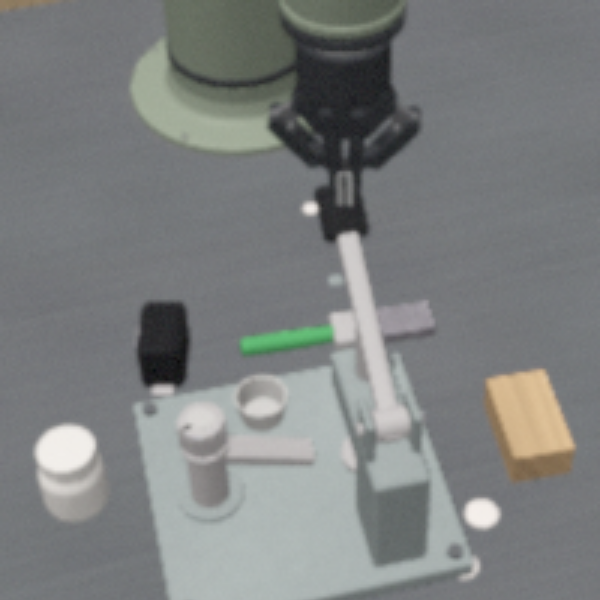

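The closed tip (345,200) is over the pad (342,215) in the crop. Pushing along the arc.

```bash
python3 -m creep '[[[-1,-0.14,-0.38,0.6,0,0,0],[-1,0.3,-0.1,0.8,0,0,0],[-1,0.6,-0.18,1.25,0,0,0],[-1,0.5,-0.14,1.3,0,0,0],[-1,0.42,-0.12,1.35,0,0,0],[-1,0.3,-0.1,1.35,0,0,0],[-1,0.2,-0.06,1.4,0,0,0],[-1,0,0,0,0,0,0]]]'; python3 -m creep '[[[-1,0.1,-0.03,1.2,0,0,0],[-1,0,0,1.2,0,0,0],[-1,0,0,0,0,0,0]]]'
```

```text
clock: 3.4
position: [0.5077, -0.0275, 0.214]
tool_rot: [-3.141, -0.001, 2.801]
force: [-2.6, 0.1, 5.1]
grip_width: 0.0001
finger_force: 2.4
clock: 3.78
position: [0.5068, -0.0274, 0.1904]
tool_rot: [-3.141, -0.001, 2.801]
force: [-4.8, -0.3, 6.3]
grip_width: -0.0003
finger_force: 3.1
```

```bash
python3 -m creep '[[[-1,0,0,0.9,0,0,0],[-1,0,0,0.4,0,0,0],[-1,0,0,0,0,0,0]]]'; python3 -m creep '[[[-1,0,0,0.3,0,0,0],[-1,0,0,0,0,0,0]]]';python3 -m creep '[[[-1,0,0,0.2,0,0,0],[-1,0,0,0,0,0,0]]]'
```

```text
clock: 4.15
position: [0.5072, -0.0275, 0.178]
tool_rot: [3.142, 0.0, 2.801]
force: [-4.2, 0.9, 6.6]
grip_width: 0.0002
finger_force: 3.4
clock: 4.4
position: [0.5074, -0.0274, 0.1752]
tool_rot: [3.141, 0.0, 2.801]
force: [-2.8, -0.0, 7.3]
grip_width: 0.0001
finger_force: 3.4
clock: 4.65
position: [0.5075, -0.0274, 0.1736]
tool_rot: [3.141, 0.001, 2.801]
force: [-5.9, -1.0, 14.1]
grip_width: 0.0002
finger_force: 7.2
```

```bash
python3 -m creep '[[[-1,0,0,0.15,0,0,0],[-1,0,0,0,0,0,0]]]'; python3 -m creep '[[[-1,0,0,0.15,0,0,0],[-1,0,0,0,0,0,0]]]'; python3 -c "
from h import *
W=pts(vision.grab_frame('scene'));np.save('s2.npy',W)
d=vision.grab_frame('scene');cv2.imwrite('pics/s2.png',cv2.resize(d['image'][150:310,200:340],(525,600)))"
```

```text
clock: 4.9
position: [0.5076, -0.0274, 0.1732]
tool_rot: [3.14, 0.001, 2.8]
force: [-13.7, 0.6, 39.9]
grip_width: 0.0002
finger_force: 20.2
clock: 5.15
position: [0.5076, -0.0275, 0.1727]
tool_rot: [3.14, 0.001, 2.8]
force: [-22.3, 1.7, 66.5]
grip_width: -0.0001
finger_force: 34.1
```

View pics/s2.png

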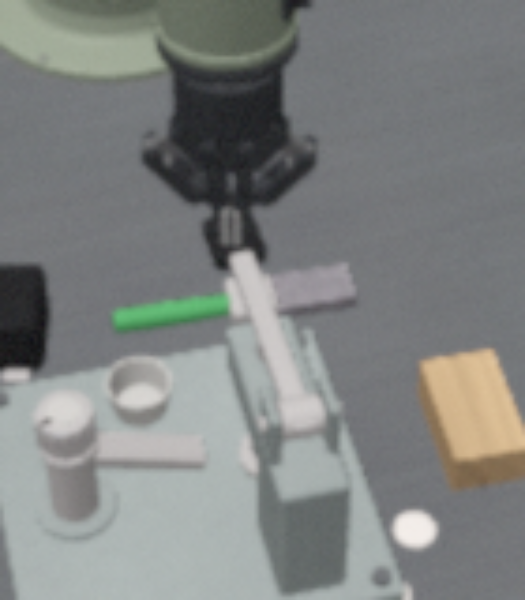

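Lever is on the stop (66 N, tip at z=0.154). Now release upward.

```bash
python3 -m creep '[[[-1,0,0,-0.6,0,0,0],[-1,0,0,-1.5,0,0,0],[-1,0,0,-2,0,0,0],[-1,0,0,-2,0,0,0],[-1,0,0,-2,0,0,0],[-1,0,0,-2,0,0,0],[-1,0,0,-3,0,0,0],[-1,0,0,-3,0,0,0],[-1,0,0,0,0,0,0],[-1,0,0,0,0,0,0]]]'; python3 - <<'E'
from h import *
W=pts(vision.grab_frame("top")); im=vision.grab_frame("scene"); V=pts(im)
sub=V[175:205,245:275].reshape(-1,3); b=im["image"][175:205,245:275].max(2).ravel()<60
P=sub[b&(sub[:,2]<.29)&(sub[:,2]>.2)]; print(len(P),P.mean(0),P.max(0))
s=bot.observe(); x,y,z=s["position"]; yaw=s["tool_rot"][2]; print(s["position"],s["qpos"],s["force"])
dx,dy=.614-x,-.1825-y
print("t",dx*np.cos(yaw)+dy*np.sin(yaw), dx*np.sin(yaw)-dy*np.cos(yaw))
E
```

```text
clock: 6.5
position: [0.507, -0.0273, 0.3305]
tool_rot: [3.142, -0.0, 2.801]
force: [-0.1, 0.2, 0.2]
grip_width: -0.0003
finger_force: 0.0
219 [ 0.53105154 -0.02641389  0.26244055] [ 0.55267207 -0.00714022  0.2757477 ]
[ 0.50690728 -0.02733363  0.33000081] [-0.33455589  0.25901094  0.33769255  1.81335274 -0.09586304  1.08616399
  1.26755774] [1.19609934 0.46009366 0.47686614]
t -0.1527925395195642 -0.1104531324777295
```

Lever pad is back at its rest position (same depth as before). Moving above the cap, opening, then pre-winding the wrist.

```bash
python3 -m creep '[[[1,-3.82,-2.76,0,0,0,0],[1,-3.82,-2.76,0,0,0,0],[1,-3.82,-2.76,0,0,0,0],[1,-3.82,-2.76,0,0,0,0],[1,0,0,3,0,0,-0.16],[1,0,0,3,0,0,-0.16],[1,0,0,2,0,0,-0.16],[1,0,0,2,0,0,-0.16],[1,0,0,0,0,0,-0.16],[1,0,0,0,0,0,0]]]'; python3 - <<'E'
from h import *
s=bot.observe(); print(s["position"],s["tool_rot"],s["qpos"])
d=vision.grab_frame("wrist"); cv2.imwrite("pics/w1.png",d["image"]); print(d["fovy"],d["cx"],d["cy"],np.round(d["tool_from_camera"],3).tolist())
np.savez("w1.npz",depth=d["depth"],im=d["image"],T=d["tool_from_camera"],pos=s["position"],rot=s["tool_rot"])
E
```

```text
clock: 7.85
position: [0.614, -0.1827, 0.2297]
tool_rot: [3.141, -0.001, -2.684]
force: [0.1, -0.8, -0.2]
grip_width: 0.0857
finger_force: 0.0
[ 0.61398506 -0.18269184  0.22974132] [ 3.14065522e+00 -8.89889324e-04 -2.68356477e+00] [ 0.09470248  0.57336989  0.15567771  1.58241974 -0.10064718  0.99493997
  2.30966491]
65.70646984690485 277.5095145315765 207.20726750556204 [[0.001, -0.952, -0.305, 0.079], [1.0, 0.001, 0.001, -0.0], [-0.0, -0.305, 0.952, -0.123], [0.0, 0.0, 0.0, 1.0]]
```

View pics/w1.png

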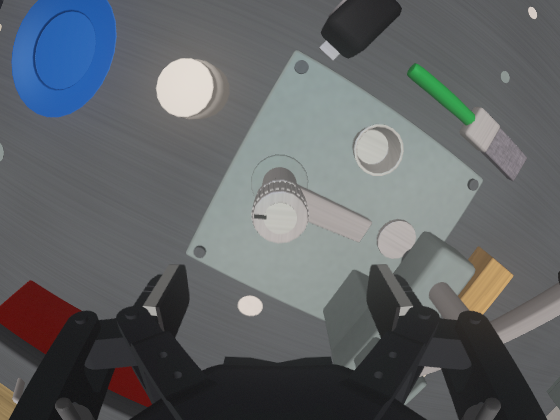

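The wrist view shows the cap top at about (281,216) with its mark at (260,217), between the fingers (170,300)/(390,300). Refining the cap axis with wrist depth.

```bash
cat >> h.py <<'E'
def wpts(d):
    h,w=d["depth"].shape; f=h/2/np.tan(np.radians(d["fovy"])/2)
    v,u=np.mgrid[:h,:w]; a=(u-d["cx"])/f; b=(v-d["cy"])/f; r=np.hypot(a,b)+1e-9
    z=d["depth"]; k=np.tan(r)/r*z
    P=np.stack([a*k,b*k,z],-1); T=np.array(d["tool_from_camera"]); return P@T[:3,:3].T+T[:3,3]
E
python3 - <<'E'
from h import *
d=vision.grab_frame("wrist"); P=wpts(d)
zz=P[180:250,245:320].reshape(-1,3); print("z hist",np.percentile(zz[:,2],[5,20,50]))
t=np.percentile(zz[:,2],5); Q=zz[abs(zz[:,2]-t)<.004]; 
print(len(Q),Q.mean(0),cv2.minEnclosingCircle((Q[:,:2]*1000).astype(np.float32)),np.median(Q[:,2]))
E
```

```text
z hist [0.09672506 0.09758417 0.11158486]
2312 [0.00161626 0.00173015 0.09768281] ((0.6546117067337036, 1.8036986589431763), 20.501665115356445) 0.09767741394996017
```

```bash
python3 -m creep '[[[1,0.05,0.15,3,0,0,0],[1,0,0,3,0,0,0],[1,0,0,2,0,0,0],[1,0,0,1.2,0,0,0],[1,0,0,1.1,0,0,0],[1,0,0,0,0,0,0],[-1,0,0,0,0,0,0],[-1,0,0,0,0,0,0],[-1,0,0,0,0,0,0],[-1,0,0,0,0,0,0],[-1,0,0,0,0,0,0],[-1,0,0,0,0,0,0]]]' 60; python3 -m creep '[[[-1,0,0,0,0,0,0],[-1,0,0,0,0,0,0]]]'; python3 -c "
from h import *
s=bot.observe();print(s['qpos'],s['moment'])"
```

```text
clock: 9.45
position: [0.6133, -0.1812, 0.1283]
tool_rot: [3.142, 0.001, -2.682]
force: [-3.4, 2.1, 8.9]
grip_width: 0.039
finger_force: 59.2
clock: 9.7
position: [0.6133, -0.1812, 0.1283]
tool_rot: [-3.142, 0.001, -2.682]
force: [-4.1, 2.4, 8.0]
grip_width: 0.0389
finger_force: 59.2
[ 0.10804162  0.69080528  0.13235125  1.66253419 -0.11843445  0.79563501
  2.32329762] [0.49907091 0.68670978 0.01226539]
```

```bash
python3 -m creep '[[[-1,0,0,0.01,0,0,0.14],[-1,0,0,0.014,0,0,0.15],[-1,0,0,0.014,0,0,0.15],[-1,0,0,0.014,0,0,0.15],[-1,0,0,0.014,0,0,0.15],[-1,0,0,0.014,0,0,0.15],[-1,0,0,0,0,0,0]]]' 80; python3 -c "
from h import *
s=bot.observe();print(s['qpos'][6],s['moment'])"; python3 -m creep '[[[-1,0,0,0.014,0,0,0.15],[-1,0,0,0.014,0,0,0.15],[-1,0,0,0.014,0,0,0.15],[-1,0,0,0.014,0,0,0.15],[-1,0,0,0.014,0,0,0.15],[-1,0,0,0,0,0,0]]]';  python3 -c "
from h import *
s=bot.observe();print(s['qpos'][6],s['moment'])
d=vision.grab_frame('wrist');cv2.imwrite('pics/w2.png',d['image'])"
```

```text
clock: 10.58
position: [0.6133, -0.1808, 0.1275]
tool_rot: [3.141, -0.0, 2.709]
force: [-4.4, 4.7, 11.4]
grip_width: 0.0388
finger_force: 79.8
1.6146890816458415 [ 0.80530772  1.04448677 -0.10094462]
clock: 11.32
position: [0.6135, -0.1805, 0.1267]
tool_rot: [3.141, -0.001, 1.959]
force: [-2.9, 5.2, 11.4]
grip_width: 0.0389
finger_force: 80.0
1.020357434934134 [ 1.09312629  0.79122614 -0.10988085]
```

View pics/w2.png

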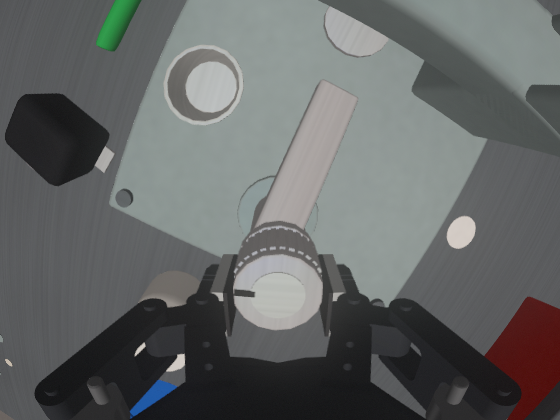

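The wrist view shows the cap firmly between the pads, its mark at (244,293), still at the left pad as before: no slip. The turning moment is 0.1 N m as expected. Continuing.

```bash
m(){ python3 -c "
from h import *
s=bot.observe();print('q7',s['qpos'][6],'yaw',s['tool_rot'][2],'M',s['moment'])"; }
python3 -m creep '[[[-1,0,0,0.014,0,0,0.15],[-1,0,0,0.014,0,0,0.15],[-1,0,0,0,0,0,0]]]'|grep -E "force"; m
python3 -m creep '[[[-1,0,0,0.01,0,0,0.1],[-1,0,0,0.01,0,0,0.1],[-1,0,0,0,0,0,0]]]'|grep force; m
```

```text
force: [-2.4, 5.6, 12.5]
finger_force: 80.0
q7 0.7808666782385625 yaw 1.6591022311406503 M [ 1.1843096   0.65307788 -0.0687602 ]
force: [-2.3, 5.4, 11.2]
finger_force: 79.9
q7 0.6207916607734005 yaw 1.4599479070778125 M [ 1.20408455  0.44319552 -0.08390896]
```

```bash
m(){ python3 -c "
from h import *
s=bot.observe();print('q7',s['qpos'][6],'yaw',s['tool_rot'][2],'M',s['moment'])"; }
python3 -m creep '[[[-1,0,0,0.01,0,0,0.1],[-1,0,0,0.01,0,0,0.1],[-1,0,0,0,0,0,0]]]'|grep force; m
```

```text
force: [-1.5, 5.4, 11.5]
finger_force: 79.9
q7 0.45891601493027434 yaw 1.2599480400953695 M [ 1.17847127  0.32475049 -0.11429496]
```

```bash
m(){ python3 -c "
from h import *
s=bot.observe();print('yaw',s['tool_rot'][2],'M',s['moment'])"; }
python3 -m creep '[[[-1,0,0,0.01,0,0,0.1],[-1,0,0,0.01,0,0,0.1],[-1,0,0,0,0,0,0]]]'|grep finger; m
python3 -m creep '[[[-1,0,0,0.01,0,0,0.1],[-1,0,0,0,0,0,0]]]'|grep finger; m
python3 -m creep '[[[-1,0,0,0.01,0,0,0.1],[-1,0,0,0,0,0,0]]]'|grep finger; m
```

```text
finger_force: 79.9
yaw 1.0599123794678893 M [ 1.16516822  0.19101345 -0.03948741]
finger_force: 79.9
yaw 0.9599868123208655 M [ 1.15956109  0.15007176 -0.07701111]
finger_force: 80.0
yaw 0.8599819914438454 M [ 1.10556188  0.08390511 -0.12148908]
```

```bash
m(){ python3 -c "
from h import *
s=bot.observe();print('yaw',s['tool_rot'][2],'M',s['moment'])"; }
python3 -m creep '[[[-1,0,0,0.01,0,0,0.1],[-1,0,0,0,0,0,0]]]'|grep finger; m
python3 -m creep '[[[-1,0,0,0.01,0,0,0.1],[-1,0,0,0,0,0,0]]]'|grep finger; m
```

```text
finger_force: 79.9
yaw 0.7599923421204855 M [ 1.18163191  0.02285477 -0.01056425]
finger_force: 80.0
yaw 0.6600190212856012 M [ 1.14624489 -0.06312308 -0.10405191]
```

```bash
m(){ python3 -c "
from h import *
s=bot.observe();print('yaw',s['tool_rot'][2],'M',s['moment'])"; }
python3 -m creep '[[[-1,0,0,0.01,0,0,0.1],[-1,0,0,0,0,0,0]]]'|grep finger; m
```

```text
finger_force: 80.0
yaw 0.559971782979316 M [ 1.07862041 -0.15205003 -0.15413364]
```

```bash
m(){ python3 -c "
from h import *
s=bot.observe();print('yaw',s['tool_rot'][2],'M',s['moment'],s['position'][2])"; }
python3 -m creep '[[[-1,0,0,0.01,0,0,0.1],[-1,0,0,0,0,0,0]]]'|grep finger; m
python3 -m creep '[[[-1,0,0,0.01,0,0,0.1],[-1,0,0,0,0,0,0]]]'|grep finger; m
```

```text
finger_force: 80.1
yaw 0.46187529832693563 M [0.83020583 0.02196136 1.60086496] 0.1253834342195039
finger_force: 81.2
yaw 0.3587410999097842 M [ 0.83440111  2.11501921 -0.09529594] 0.12517559299030553
```

```bash
m(){ python3 -c "
from h import *
s=bot.observe();print('yaw',s['tool_rot'][2],'M',s['moment'],s['position'][2])"; }
python3 -m creep '[[[-1,0,0,0.01,0,0,0.1],[-1,0,0,0,0,0,0]]]'|grep finger; m
```

```text
finger_force: 81.0
yaw 0.2587722315523455 M [ 1.02025647  2.23523203 -0.04501122] 0.12507596986186842
```

```bash
python3 -c "
from h import *
s=bot.observe();print(s['clock'],s['position'],s['tool_rot'],s['force'],s['grip_width'],s['qpos'])
d=vision.grab_frame('wrist');cv2.imwrite('pics/w3.png',d['image']);np.save('w3.npy',d['image'])
a=d['image'][220:360,190:360];b=cv2.imread('pics/w2.png')[220:360,190:360]
cv2.imwrite('pics/w3c.png',cv2.resize(np.hstack([b,a]),(800,330)))"
```

```text
14.875 [ 0.61243273 -0.18130654  0.12507597] [-3.14033769e+00  7.87140192e-04  2.58772232e-01] [-10.37176194   3.62257261  16.78577049] 0.038811153204288545 [-0.36592904  0.95097001  0.97848946  1.69091015 -0.9121988   1.0245144
 -0.37333766]
```

View pics/w3c.png

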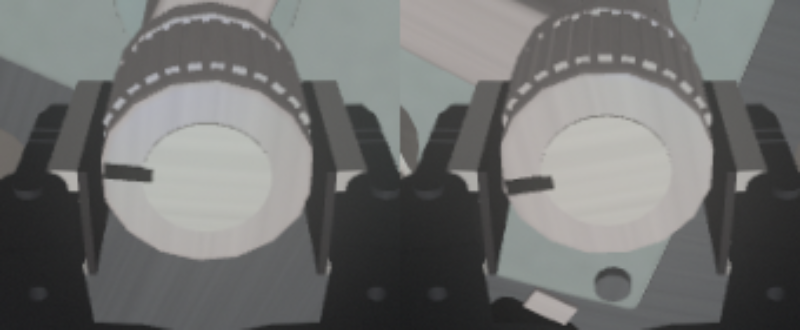

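The pair of crops shows the mark swung about 13° against the tool (from (104,170) to (505,188) at its outer end): the cap stopped and the pads slipped a little, so it is bottomed. Now a quarter turn back.

```bash
python3 -m creep '[[[-1,0,0,-0.02,0,0,-0.1],[-1,0,0,-0.02,0,0,-0.15],[-1,0,0,-0.02,0,0,-0.15],[-1,0,0,-0.02,0,0,-0.15],[-1,0,0,-0.02,0,0,-0.15],[-1,0,0,-0.02,0,0,-0.15],[-1,0,0,-0.02,0,0,-0.15],[-1,0,0,-0.02,0,0,-0.15],[-1,0,0,-0.02,0,0,-0.15],[-1,0,0,-0.02,0,0,-0.15],[-1,0,0,-0.01,0,0,-0.12],[-1,0,0,0,0,0,0]]]'; python3 - <<'E'
from h import *
s=bot.observe();print(s['tool_rot'],s['moment'],s['qpos'],s['qd'].round(3))
d=vision.grab_frame('wrist'); np.save('w4.npy',d['image'])
b=cv2.imread('pics/w2.png')
ims=[b,np.load('w3.npy'),d['image']]
cv2.imwrite('pics/w4c.png',cv2.resize(np.hstack([i[220:360,190:360] for i in ims[1:]]),(800,330)))
for im in ims:
    g=im[265:325,236:320].max(2); m=(g<95).astype(np.uint8)
    n,l,st,c=cv2.connectedComponentsWithStats(m)
    for k in range(1,n):
        if 20<st[k,4]<400:
            yx=np.argwhere(l==k)[:,::-1].astype(np.float32); v=cv2.fitLine(yx,cv2.DIST_L2,0,.01,.01).ravel()
            print(st[k],c[k]+[236,265],np.degrees(np.arctan(v[1]/v[0])))
    print('-')
E
```

```text
clock: 16.42
position: [0.614, -0.1823, 0.1271]
tool_rot: [3.14, 0.002, 1.832]
force: [5.4, -5.2, -0.6]
grip_width: 0.0387
finger_force: 80.5
[3.13957498e+00 1.68138571e-03 1.83224043e+00] [-0.91463672 -0.87398831  0.07190899] [-0.18388229  0.78318389  0.60747352  1.67904508 -0.56107636  0.85737913
  0.92435304] [-0.008  0.006  0.015  0.001 -0.012  0.004 -0.042]
[  0  25  18   7 105] [244.28571429 293.11428571] 6.7306256
-
[  0  30  19   8 100] [244.44 298.03] -6.554198
-
[  0  30  20   7 108] [244.80555556 297.73148148] -5.8649178
-
```

View pics/w4c.png

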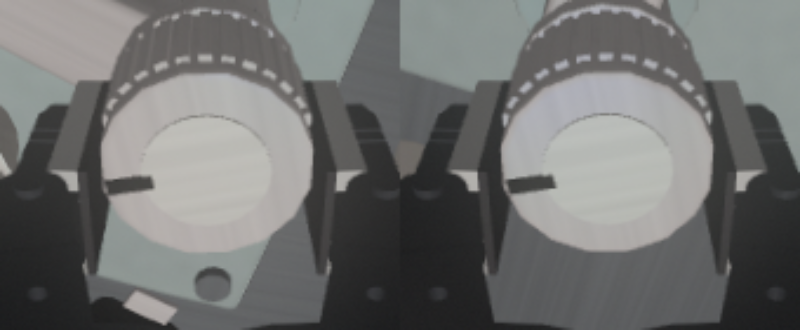

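The mark is at the same place against the pads as before backing off (-6.6° vs -5.9°), and the tool turned 1.573 rad, so the cap followed. I'll settle, check that the arm is still, compare lever and bystanders by depth, and then hand in.

```bash
python3 -m creep '[[[-1,0,0,0,0,0,0],[-1,0,0,0,0,0,0],[-1,0,0,0,0,0,0],[-1,0,0,0,0,0,0]]]'; python3 - <<'E'
from h import *
d=vision.grab_frame('scene');V=pts(d);V0=np.load('scene0.npy')
for n,(a,b,c,e) in dict(lever=(180,270,255,290),jar=(260,295,160,188),offcut=(240,280,310,342),brush=(220,240,230,297),tape=(218,252,195,215),bowl=(188,220,395,440)).items():
    x=abs(V[a:b,c:e,2]-V0[a:b,c:e,2]); print(n,np.nanmean(x>.01).round(3))
s=bot.observe();print(s['tool_rot'],np.abs(s['qd']).max())
E
```

```text
clock: 16.98
position: [0.614, -0.1824, 0.1271]
tool_rot: [3.14, 0.002, 1.83]
force: [4.5, -6.7, 0.2]
grip_width: 0.0388
finger_force: 80.5
lever 0.003
jar 0.0
offcut 0.002
brush 0.0
tape 0.762
bowl 0.004
[3.13988575e+00 2.00371503e-03 1.83043037e+00] 0.0017956811344204452
```

```bash
python3 -c "
from workcell import bot
print(bot.job_done())"
```

```text
the job is handed in; nothing more can be done
None
```

I pushed the lever down to its stop and it came back up by itself. I then screwed the cap on until it bottomed, backed it off a quarter turn (1.57 rad), and handed the job in at about 17 s with the cap still gripped. The pads slipped about 13° on the cap when it bottomed. I saw no bystander moved, but the last check couldn't see the tape behind the arm and didn't cover the tin or the palette.

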